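# Dye bottles back into their drip trays

### The arm

A 7-joint arm with a two-finger parallel gripper is mounted at the origin on the work surface. World frame = base frame: x ahead of the robot, y to its left, z up, the work surface at z = 0. Lengths are in m, angles in rad, forces in N, time in s.
With the tool pointing down it reaches from about 0.425 to 0.875 m from the base axis. Payload 9.9 kg.
Tool frame: the origin (TCP) lies midway between the tips of the shut fingers; the grasp point (between the pads) lies 19 mm behind it; z points along the fingers, y is the line along which they close (so a half turn about z gives the same grasp; the last joint's range is limited). The gripper opens to 85 mm and grips with 20 to 120 N. Pads are 22 mm wide; open, the fingers measure 114 mm over their backs; the gripper's body (76 mm by 85 mm) begins 54 mm behind the grasp point. The pads swing forward as they close: fully open they stand 13 mm farther back than shut.
Start: joints at [-1.398, 0.576, 0.025, 1.437, -0.015, 1.129, -0.057], TCP at [0.171, 0.653, 0.231] pointing down, gripper open.
Joint ranges: [-2.76, 2.76], [-0.34, 2.15], [-1.52, 1.57], [0.19, 2.46], [-1.09, 4.23], [0.17, 1.99], [-2.82, 2.82]. Speed limits (rad/s): [2.22, 2.22, 3.01, 3.01, 3.14, 3.14, 3.14].

### API

Orientations are given as [roll, pitch, yaw] about the fixed x, y, z axes, in that order (R = Rz(yaw) Ry(pitch) Rx(roll)).
In Python, from bench import robot, imaging gives the robot as it stands.
- The arm moves only by the tool send_rows, never from a script. Its argument "targets" is a list of rows, each a list of 2 entries, a list of its own where there are three numbers: the shift along the tool's x, y, z in cm, then the turn, a rotation vector about the tool's x, y, z in rad. A call has 1 to 10 rows; each row shifts and turns the commanded pose from where the row before left it, along the tool's axes as they then stand; what a row does not reach is not made up. A row lasts 1/10 s, in which the tool goes at most 50 mm and 8.59 degrees, less where a joint would pass 70% of its speed; a pose out of reach is approached as far as the arm can. A call with a gripper value outside its range is refused whole. "gripper" is the closure in counts, from 0 (fully open) to 255 (shut), set as the call begins (left out, the last holds). The fingers move at their own pace and stop on an object; "squeeze" is the grip in N (left out, the last holds). Time passes only in rows, so rows that do not move let the fingers close. It gives the time, the measured TCP pose, the force, the opening and the grip force at its end, in the units of the state.
- robot.observe(): the state, without advancing time (a new reading comes with each control period).
- imaging.read_camera(name): name is "scene" or "top"; returns the picture (420x560x3 uint8, red, green, blue); there is no depth.
- imaging.camera_model(name): a dict with "K" (3x3 intrinsics, pixels), "R" (3x3) and "t" (3): a world point X has camera coordinates R X + t. Camera axes: x right, y down, z forward; pixel columns grow to the right and rows downward; lengths in m; the calibration is good to about 2 mm. A picture is of the moment at which its call begins. camera_model takes no time and is no camera call.
- robot.sign_off(): hands the job in; it is judged then, once.
The state is a dict: "t": time; "qpos": joint angles; "joint_velocities": joint speeds; "joint_efforts": joint torques, N m; "ee_pos": TCP position; "orientation": TCP orientation; "wrist_force": force on the tool from outside, world axes, zero at the start; "wrist_torque": the same for the moment, N m; "grip_width": opening from 0.0 (shut) to 1.0 (fully open); "grasp_force": force on a finger pad.
Only numpy, scipy, OpenCV 4.12 (cv2) and the standard library are available. Lean on these libraries where they do the work, as an engineer would, in place of code of your own. Each camera call takes 0.05 s, during which the arm holds its last target. There are 200 camera calls.

### The job

Put each of the four capped dye bottles into the drip tray whose outline matches its base: the wide round jar in the big round tray, the slim round bottle in the small round one, the square bottle in the square one and the flat oblong bottle in the oblong one, each standing flat on the tray's floor inside the rim. Keep the bottles upright, set them down rather than dropping or knocking them over, and leave the mug and the bowl where they are.

Things in the scene. Friction and masses are not known exactly. Their poses are not given: they have to be found in the camera images.
- jar: Wide round jar. Dark plastic with a paper band, standing on the bench. Body 68 mm across and 68 mm high, sloping in to a plain blue screw cap, which can be gripped from above: 58 mm across, from 80 to 108 mm above the underside (108 mm is the full height). 0.28 to 0.52 kg. Origin: centre of its underside; z up its axis.
- slim_bottle: Slim round bottle. Dark plastic with a paper band, standing on the bench. Body 44 mm across and 95 mm high, tapering to a plain blue screw cap, which can be gripped from above: 30 mm across, from 118 to 142 mm above the underside (142 mm is the full height). 0.15 to 0.29 kg. Origin: centre of its underside; z up its axis.
- square_bottle: Square bottle. Dark plastic with a paper band, standing on the bench. Body 56 by 56 mm (sides along its x and y) and 84 mm high, tapering to a plain blue screw cap, which can be gripped from above: 34 mm across, from 106 to 130 mm above the underside (130 mm is the full height). 0.24 to 0.46 kg. Origin: centre of its underside; z up its axis.
- flat_bottle: Flat oblong bottle. Dark plastic with a paper band, standing on the bench. Body 76 mm along its x by 40 mm along its y and 88 mm high, tapering to a plain blue screw cap, which can be gripped from above: 30 mm across, from 104 to 128 mm above the underside (128 mm is the full height). 0.23 to 0.43 kg. Origin: centre of its underside; z up its axis.
- big_round_tray: Fixed white plastic drip tray, 12 mm high with a floor 4 mm thick (the bottle's underside ends 4 mm above the bench) and walls 4 mm thick. Round, 86 mm across inside: for the jar. Origin: centre of its underside, on the bench; z up.
- small_round_tray: Fixed white plastic drip tray, 12 mm high with a floor 4 mm thick (the bottle's underside ends 4 mm above the bench) and walls 4 mm thick. Round, 62 mm across inside: for the slim bottle. Origin: centre of its underside, on the bench; z up.
- square_tray: Fixed white plastic drip tray, 12 mm high with a floor 4 mm thick (the bottle's underside ends 4 mm above the bench) and walls 4 mm thick. Square, 74 by 74 mm inside, sides along its x and y: for the square bottle, whose sides must lie roughly along the tray's (any quarter turn). Origin: centre of its underside, on the bench; z up.
- oblong_tray: Fixed white plastic drip tray, 12 mm high with a floor 4 mm thick (the bottle's underside ends 4 mm above the bench) and walls 4 mm thick. Oblong, 94 mm along its x by 58 mm along its y inside: for the flat bottle, long side along long side (either way round). Origin: centre of its underside, on the bench; z up.
- mug: Bystander: white mug, 76 mm across, 85 mm high, with a handle, off to the robot's left. Origin: centre of its underside.
- bowl: Bystander: steel bowl, 130 mm across, 50 mm high, beyond the bottles and trays. Origin: centre of its underside.

How it is judged:
By the outcome, as a careful person would: the job done as asked, in the order asked, and still so for the second after the job is handed in, with the robot touching nothing.
It also fails if it takes over 112 s, if anything falls off the work surface, if the arm or the gripper's body presses on something with over 40 N, if the wrist force passes 120 N, or if a joint passes its speed limit or range.

## Working session

There is one attempt and no reset: what is moved stays moved. The work goes in short steps, Python scripts to look and compute and a tool call to move; the robot and the scene stay as the last step left them, time stands still between calls to the robot, and variables do not carry over. Pictures are saved under pics/ and viewed, at most 14 in all, crops included, and the job is handed in when it is done.

Besides the shell and the picture viewer there is one more tool, called as name([rows], argument=value, ...), one row to a line, values as JSON. send_rows: Moves the arm, as the interface text tells. Its arguments: {"type":"object","properties":{"targets":{"type":"array"},"gripper":{"type":"number"},"squeeze":{"type":"number"}},"required":["targets"]}

```bash
ls; mkdir -p pics; python3 - <<'E'
from bench import robot, imaging
import cv2,numpy as np
np.set_printoptions(precision=4,suppress=True)
print(robot.observe())
for n in("scene","top"):
    im=imaging.read_camera(n); cv2.imwrite(f"pics/{n}0.png",im[:,:,::-1]); m=imaging.camera_model(n)
    print(n,m["K"],m["R"],m["t"],"pos",-np.array(m["R"]).T@m["t"])
E
```

```text
pics
{'t': 0.0, 'qpos': array([-1.3978,  0.5766,  0.0249,  1.4379, -0.015 ,  1.129 , -0.0565]), 'joint_velocities': array([-0.0012, -0.    , -0.    , -0.0011, -0.0002,  0.0001,  0.0003]), 'joint_efforts': array([ -0.0008, -76.5753,   2.2501, -28.5976,   0.0152,   0.0125,
        -0.    ]), 'ee_pos': array([0.1713, 0.6524, 0.2304]), 'orientation': array([-3.1399,  0.0001,  2.8848]), 'wrist_force': array([-0.4585,  0.5915, -0.3675]), 'wrist_torque': array([ 0.0425, -0.0367,  0.0074]), 'grasp_force': 0.0, 'grip_width': 1.0018932888748344}
scene [[433.4835   0.     285.4032]
 [  0.     433.4835 207.1576]
 [  0.       0.       1.    ]] [[ 0.1438  0.9896 -0.0013]
 [ 0.7756 -0.1135 -0.6209]
 [-0.6146  0.0883 -0.7839]] [-0.1431 -0.4255  1.3769] pos [ 1.1968 -0.0283  0.815 ]
top [[420.0264   0.     276.1498]
 [  0.     420.0264 207.735 ]
 [  0.       0.       1.    ]] [[ 0.0041 -0.9997  0.0237]
 [-0.9843 -0.0082 -0.1763]
 [ 0.1765 -0.0226 -0.9841]] [0.0394 0.5818 0.9781] pos [0.3999 0.0663 1.0642]
```

View pics/top0.png

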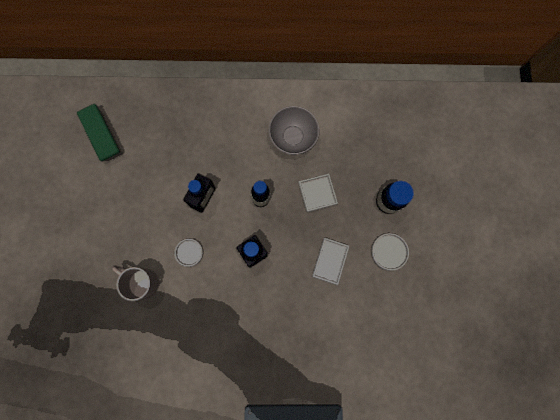

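View pics/scene0.png

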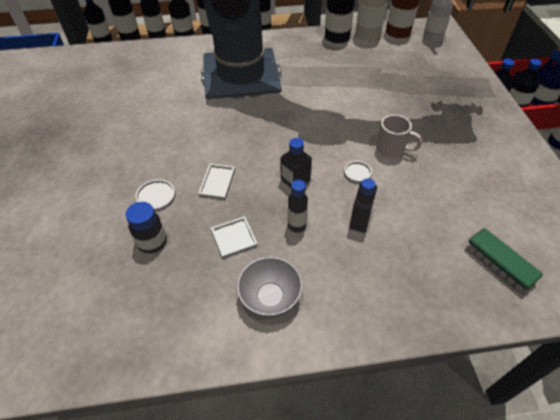

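```bash
cat > h.py <<'E'
from bench import robot, imaging
import cv2,numpy as np
np.set_printoptions(precision=4,suppress=True)
def ray(n,uv,z):
    m=imaging.camera_model(n);K,R,t=(np.array(m[k]) for k in("K","R","t"))
    uv=np.atleast_2d(np.asarray(uv,float)); d=np.c_[uv,np.ones(len(uv))]@np.linalg.inv(K).T@R
    c=-R.T@t; return (c+d*((z-c[2])/d[:,2])[:,None])[:,:2]
def proj(n,X):
    m=imaging.camera_model(n);x=np.atleast_2d(X)@np.array(m["R"]).T+m["t"];x=x@np.array(m["K"]).T
    return x[:,:2]/x[:,2:]
def blobs(mask,amin=30):
    c,_=cv2.findContours(mask.astype(np.uint8),cv2.RETR_EXTERNAL,cv2.CHAIN_APPROX_NONE)
    return [k.reshape(-1,2) for k in c if cv2.contourArea(k)>amin]
def cen(c):
    M=cv2.moments(c.reshape(-1,1,2)); return np.array([M["m10"],M["m01"]])/M["m00"]
def blue(im):
    h=cv2.cvtColor(im,cv2.COLOR_RGB2HSV); return (h[...,0]>100)&(h[...,0]<130)&(h[...,1]>150)&(h[...,2]>60)
E
python3 - <<'E'
from h import *
im={n:cv2.imread(f"pics/{n}0.png")[:,:,::-1].copy() for n in("scene","top")}
print("tcp px",proj("top",[.171,.653,.231]),proj("scene",[.171,.653,.231]))
for n in im:
    for c in blobs(blue(im[n])):
        p=cen(c)
        if n=="scene" and (p[1]<120 or p[0]>420): continue
        print(n,"cap",p,cv2.boundingRect(c),*[(z,ray(n,p,z)[0]) for z in(.094,.117,.118,.130)])
    h=cv2.cvtColor(im[n],cv2.COLOR_RGB2HSV)
    for c in blobs((h[...,2]>120)&(h[...,1]<60),200):
        p=cen(c)
        if n=="scene" and p[1]<120 : continue
        w=ray(n,c,.012); r=cv2.minAreaRect((w*1000).astype(np.float32)); print(n,"white",p,r, ray(n,p,.012)[0])
a=im["top"][160:280,170:280,::-1]; a=cv2.resize(a,None,fx=5,fy=5,interpolation=cv2.INTER_CUBIC)
a=np.clip(a.astype(float)*2,0,255).astype(np.uint8);cv2.imwrite("pics/c1.png",a)
b=im["scene"][130:240,270:390,::-1]; b=cv2.resize(b,None,fx=5,fy=5,interpolation=cv2.INTER_CUBIC)
b=np.clip(b.astype(float)*1.8,0,255).astype(np.uint8);cv2.imwrite("pics/c2.png",b)
E
```

```text
tcp px [[-56.696  409.1326]] [[484.4867  14.4715]]
scene cap [139.2303 212.9873] (126, 203, 28, 22) (0.094, array([ 0.6026, -0.2531])) (0.117, array([ 0.6216, -0.2459])) (0.118, array([ 0.6224, -0.2456])) (0.13, array([ 0.6323, -0.2419]))
scene cap [367.7549 183.802 ] (361, 179, 14, 10) (0.094, array([0.5927, 0.243 ])) (0.117, array([0.612 , 0.2343])) (0.118, array([0.6128, 0.2339])) (0.13, array([0.6229, 0.2294]))
scene cap [298.1644 184.7674] (291, 179, 14, 12) (0.094, array([0.5732, 0.0899])) (0.117, array([0.5931, 0.0862])) (0.118, array([0.5939, 0.086 ])) (0.13, array([0.6043, 0.084 ]))
scene cap [296.1319 143.2619] (290, 139, 13, 10) (0.094, array([0.4416, 0.1066])) (0.117, array([0.4657, 0.1023])) (0.118, array([0.4667, 0.1021])) (0.13, array([0.4793, 0.0999]))
scene white [532.0702 405.4933] ((1070.5277099609375, 420.57952880859375), (61.66117858886719, 103.90879821777344), 20.213062286376953) [1.0632 0.4221]
scene white [498.3888 361.1734] ((988.7887573242188, 407.3488464355469), (50.72356033325195, 116.45396423339844), 0.661091685295105) [0.9825 0.3985]
scene white [254.439
[... 881 characters left out ...]
4094238281, 396.8151550292969), (77.8704605102539, 87.801513671875), 3.3045923709869385) [0.4099 0.3773]
top white [189.1746 251.4103] ((475.145263671875, 261.0477600097656), (64.47057342529297, 64.97776794433594), 0.3764689564704895) [0.4765 0.258 ]
top white [329.7047 260.5488] ((455.6607971191406, -94.94566345214844), (65.47042083740234, 100.57190704345703), 72.09866333007812) [ 0.4558 -0.0922]
top white [388.6087 251.3659] ((479.4917907714844, -242.72964477539062), (87.78496551513672, 82.73152923583984), 0.280557781457901) [ 0.4795 -0.2412]
top white [316.9699 193.3817] ((631.0576782226562, -65.08503723144531), (80.99356079101562, 80.31629180908203), 15.314047813415527) [ 0.6269 -0.0625]
```

View pics/c1.png

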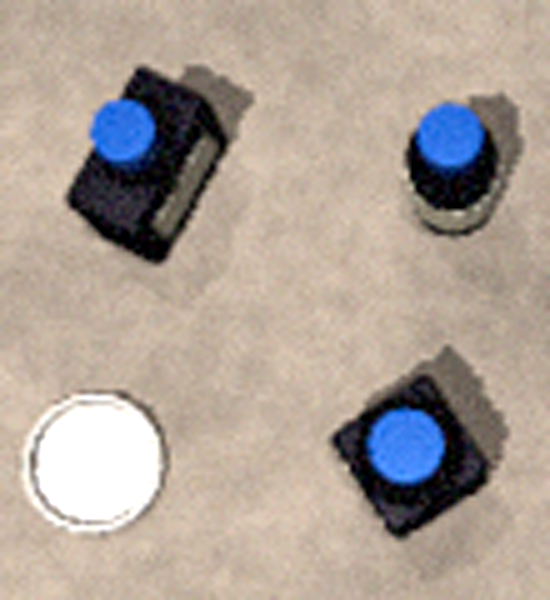

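View pics/c2.png

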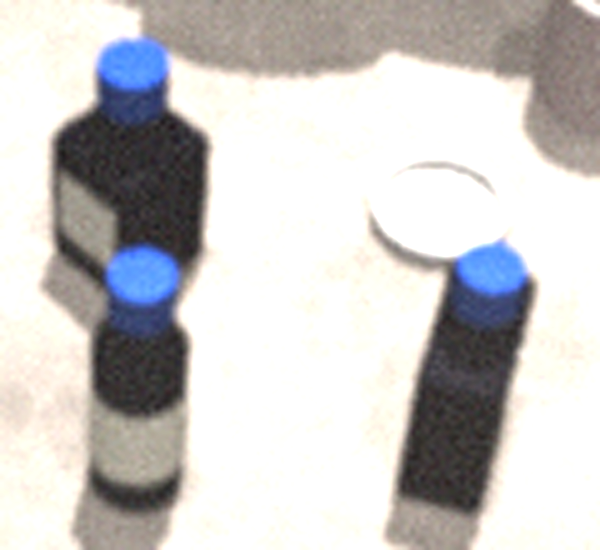

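```bash
python3 - <<'E'
from h import *
im={n:cv2.imread(f"pics/{n}0.png")[:,:,::-1].copy() for n in("scene","top")}
b=[("big",(.48,-.242)),("small",(.476,.26)),("sq",(.629,-.063)),("obl",(.456,-.094))]
for n in im:
  g=cv2.resize(cv2.cvtColor(im[n],cv2.COLOR_RGB2GRAY),None,fx=4,fy=4,interpolation=cv2.INTER_CUBIC)
  for k,p in b:
    x,y=(proj(n,[*p,.012])[0]*4).astype(int); w=g[y-130:y+130,x-130:x+130]
    bg=np.median(w[[0,-1]]); fg=np.percentile(w,97); th=bg+.45*(fg-bg)
    cs=[c for c in blobs(w>th,1500)]; c=min(cs,key=lambda c:np.linalg.norm(cen(c)-130))
    c=cv2.convexHull(c)[:,0]
    wpt=ray(n,(c+[x-130,y-130]-1.5)/4,.012)*1000
    f=wpt.astype(np.float32)
    print(n,k,bg,fg,"rect",cv2.minAreaRect(f),"ell",cv2.fitEllipse(f)[:2],"centroid",cen(f))
g=cv2.cvtColor(im["top"],cv2.COLOR_RGB2GRAY)
for k,x,y,z in(("sq",251,250,.084),("flat",199,192,.088)):
    w=(im["top"].astype(int).max(2)[y-22:y+22,x-22:x+22]<28)|blue(im["top"])[y-22:y+22,x-22:x+22]
    c=max(blobs(w,20),key=len); h=cv2.convexHull(c); q=cv2.approxPolyDP(h,2.5,True)[:,0]+[x-22,y-22]
    W=ray("top",q,z)*1000; e=np.roll(W,-1,0)-W
    print(k,q.tolist(),"\n",W,"len",np.linalg.norm(e,axis=1),"ang",np.degrees(np.arctan2(e[:,1],e[:,0])),cv2.minAreaRect((ray("top",c+[x-22,y-22],z)*1000).astype(np.float32)))
print("flat edges",[np.degrees(np.arctan2(*(lambda d:(d[1],d[0]))(np.diff(ray("top",np.array(s)/5+[170,160],z),axis=0)[0]))) for s,z in(([(70,195),(140,70)],.088),([(158,258),(225,145)],.07))])
E
```

```text
scene big 143.0 223.0 rect ((484.3566589355469, -246.29733276367188), (92.9793472290039, 79.51934814453125), 88.49079895019531) ell ((479.0022277832031, -245.3271942138672), (89.50196838378906, 93.37425994873047)) centroid [ 480.2039 -244.354 ]
scene small 89.0 223.0 rect ((476.8638610839844, 259.1774597167969), (165.0573272705078, 214.89234924316406), 78.51567077636719) ell ((481.9545593261719, 241.52081298828125), (215.91555786132812, 228.24166870117188)) centroid [479.3389 251.5188]
scene sq 138.0 227.0 rect ((629.0613403320312, -64.91829681396484), (83.02288055419922, 83.30073547363281), 15.287662506103516) ell ((628.7069702148438, -66.49656677246094), (104.54080963134766, 116.0948486328125)) centroid [629.1423 -64.9937]
scene obl 148.0 224.0 rect ((453.4584045410156, -95.27716064453125), (66.67391967773438, 102.5618667602539), 71.8919448852539) ell ((453.0787353515625, -94.48190307617188), (94.06922912597656, 123.22993469238281)) centroid [453.9496 -95.5532]
top big 85.0 138.0 rect ((479.7315979003906, -245.67205810546875), (92.17243194580078, 92.0364761352539), 63.4664802551269
[... 975 characters left out ...]
8 134.5475]] len [55.3672 47.455  50.986  50.2362] ang [-151.8068  119.3093   31.0068  -55.6739] ((472.97821044921875, 99.77317810058594), (58.21736145019531, 54.49329376220703), 34.18458938598633)
flat [[197, 174], [210, 179], [214, 186], [202, 211], [184, 200], [189, 183]] 
 [[655.1557 233.0688]
 [643.2031 201.7805]
 [626.2013 191.7691]
 [565.7393 218.0435]
 [591.6916 261.2278]
 [632.9351 251.1665]] len [33.4936 19.7304 65.9242 50.3826 42.453  28.658 ] ang [-110.9076 -149.5086  156.5121   58.9956  -13.7095  -39.1614] ((611.489990234375, 227.69015502929688), (61.14542770385742, 79.8720932006836), 63.5386962890625)
flat edges [np.float64(-26.635295700841052), np.float64(-28.568993879301633)]
```

send_rows([
  [[0, 0, 0], [0, 0, 0.136]],
  [[0, 0, 0], [0, 0, 0.136]],
  [[0, 0, 0], [0, 0, 0.136]],
  [[0, 0, 0], [0, 0, 0.136]],
  [[0, 0, 0], [0, 0, 0.136]],
  [[0, 0, 0], [0, 0, 0]],
], gripper=0, squeeze=50)

```text
t: 0.7
ee_pos: [0.1711, 0.6527, 0.2308]
orientation: [-3.141, 0.001, 2.203]
wrist_force: [0.6, -0.7, -0.4]
grip_width: 0.997
grasp_force: 0.0
```

```bash
cat >> h.py <<'E'
def to(*P):
    s=robot.observe(); p=s["ee_pos"]; from scipy.spatial.transform import Rotation as Ro
    R=Ro.from_euler("xyz",s["orientation"]).as_matrix(); yaw=np.degrees(s["orientation"][2])
    print("t",round(s["t"],2),p,"rpy",s["orientation"],"yaw",round(yaw,2),"w",round(s["grip_width"],3),"gf",round(s["grasp_force"],1),"F",s["wrist_force"])
    for q in P:
        print(q,"shift cm",(R.T@(np.array(q)-p)*100).round(2)); p=np.array(q)
E
python3 -c "
from h import *
to((.60,.10,.2),(.612,-.248,.2),(.612,-.248,.077))"
```

```text
t 0.7 [0.1711 0.6527 0.2308] rpy [-3.1411  0.0008  2.2029] yaw 126.22 w 0.997 gf 0.0 F [ 0.5993 -0.6513 -0.3829]
(0.6, 0.1, 0.2) shift cm [-69.93   1.95   3.14]
(0.612, -0.248, 0.2) shift cm [-28.79 -19.59   0.03]
(0.612, -0.248, 0.077) shift cm [ 0.01  0.01 12.3 ]
```

send_rows([
  [[-2, 0.1, 0.1], [0, 0, 0]],
  [[-3.5, 0.1, 0.2], [0, 0, 0]],
  [[-3.5, 0.1, 0.2], [0, 0, 0]],
  [[-3.5, 0.1, 0.2], [0, 0, 0]],
  [[-3.5, 0.1, 0.2], [0, 0, 0]],
  [[-3.5, 0.1, 0.2], [0, 0, 0]],
  [[-3.5, 0.1, 0.2], [0, 0, 0]],
  [[-3.5, 0.1, 0.2], [0, 0, 0]],
  [[-3.5, 0.1, 0.2], [0, 0, 0]],
  [[-3.5, 0.1, 0.2], [0, 0, 0]],
])

```text
t: 1.7
ee_pos: [0.3786, 0.3876, 0.2122]
orientation: [-3.142, 0.0, 2.21]
wrist_force: [0.2, -1.0, -0.2]
grip_width: 0.997
grasp_force: 0.0
```

send_rows([
  [[-3.5, 0.1, 0.2], [0, 0, 0]],
  [[-3.5, 0.1, 0.2], [0, 0, 0]],
  [[-3.5, 0.1, 0.2], [0, 0, 0]],
  [[-3.5, 0.1, 0.2], [0, 0, 0]],
  [[-3.5, 0.1, 0.2], [0, 0, 0]],
  [[-3.5, 0.1, 0.2], [0, 0, 0]],
  [[-3.5, 0.1, 0], [0, 0, 0]],
  [[-3.5, 0.1, 0], [0, 0, 0]],
  [[-3.5, 0.1, 0], [0, 0, 0]],
  [[-3.5, 0.1, 0], [0, 0, 0]],
])

```text
t: 2.7
ee_pos: [0.594, 0.1116, 0.2002]
orientation: [-3.141, -0.0, 2.21]
wrist_force: [1.2, 0.2, -0.6]
grip_width: 0.998
grasp_force: 0.0
```

send_rows([
  [[-3, -1.5, 0], [0, 0, 0]],
  [[-3, -2.0, 0], [0, 0, 0]],
  [[-3, -2.0, 0], [0, 0, 0]],
  [[-3, -2.0, 0], [0, 0, 0]],
  [[-3, -2.0, 0], [0, 0, 0]],
  [[-3, -2.0, 0], [0, 0, 0]],
  [[-3, -2, 0], [0, 0, 0]],
  [[-3, -2, 0], [0, 0, 0]],
  [[-2.5, -2, 0], [0, 0, 0]],
  [[0, 0, 0], [0, 0, 0]],
])

```text
t: 3.7
ee_pos: [0.6077, -0.2108, 0.2002]
orientation: [-3.139, 0.002, 2.202]
wrist_force: [0.2, 0.2, 0.6]
grip_width: 1.001
grasp_force: 0.0
```

```bash
python3 -c "
from h import *
to((.612,-.248,.2),(.612,-.248,.077))
for n in('top','scene'):
  cv2.imwrite(f'pics/{n}1.png',imaging.read_camera(n)[:,:,::-1])
"
```

```text
t 3.7 [ 0.6077 -0.2108  0.2002] rpy [-3.1388  0.0023  2.202 ] yaw 126.17 w 1.001 gf 0.0 F [0.2383 0.1713 0.5507]
(0.612, -0.248, 0.2) shift cm [-3.26 -1.85  0.03]
(0.612, -0.248, 0.077) shift cm [ 0.03  0.03 12.3 ]
```

View pics/scene1.png

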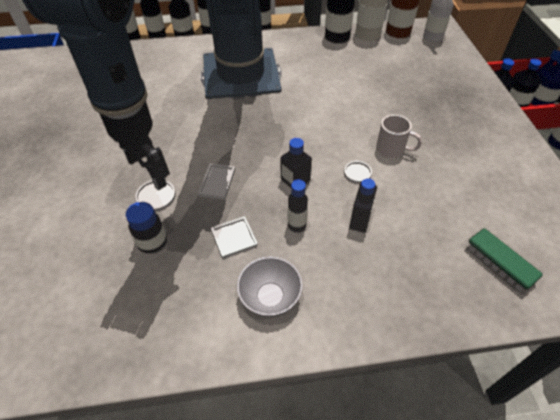

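The arm's gripper is visible at about (158,180), above the jar at (145,225); nothing has been disturbed.

send_rows([
  [[-1.6, -0.9, 0], [0, 0, 0]],
  [[-1.7, -0.9, 0], [0, 0, 0]],
  [[0, 0, 2], [0, 0, 0]],
  [[0, 0, 2], [0, 0, 0]],
  [[0, 0, 2], [0, 0, 0]],
  [[0, 0, 0], [0, 0, 0]],
])

```text
t: 4.4
ee_pos: [0.613, -0.2415, 0.1376]
orientation: [-3.139, -0.004, 2.206]
wrist_force: [-0.5, -0.1, -0.2]
grip_width: 0.999
grasp_force: 0.0
```

```bash
python3 -c "
from h import *
to((.612,-.248,.14),(.612,-.248,.077))
print(proj('top',robot.observe()['ee_pos']))
a=imaging.read_camera('top')[140:260,330:450,::-1]; cv2.imwrite('pics/c3.png',np.clip(cv2.resize(a,None,fx=4,fy=4,interpolation=cv2.INTER_CUBIC).astype(float)*1.8,0,255))
"
```

```text
t 4.4 [ 0.613  -0.2415  0.1376] rpy [-3.1387 -0.0036  2.2057] yaw 126.38 w 0.999 gf 0.0 F [-0.5229 -0.1045 -0.2461]
(0.612, -0.248, 0.14) shift cm [-0.46 -0.47 -0.24]
(0.612, -0.248, 0.077) shift cm [-0.02  0.02  6.3 ]
[[402.0543 188.4775]][ WARN:0@0.405] global loadsave.cpp:1063 imwrite_ Unsupported depth image for selected encoder is fallbacked to CV_8U.
```

View pics/c3.png

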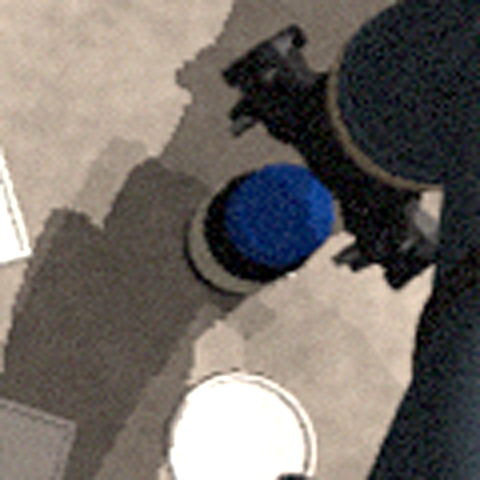

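The gripper straddles the cap from higher up; fingertips at about px (390,170) and (419,204), consistent with the TCP projection (402,188).

send_rows([
  [[-0.5, -0.5, 0], [0, 0, 0]],
  [[0, 0, 2], [0, 0, 0]],
  [[0, 0, 2], [0, 0, 0]],
  [[0, 0, 1.5], [0, 0, 0]],
  [[0, 0, 0.5], [0, 0, 0]],
  [[0, 0, 0], [0, 0, 0]],
  [[0, 0, 0], [0, 0, 0]],
])

```text
t: 5.15
ee_pos: [0.6138, -0.249, 0.0812]
orientation: [3.141, 0.001, 2.205]
wrist_force: [0.7, 0.2, 0.3]
grip_width: 0.997
grasp_force: 0.0
```

```bash
python3 -c "
from h import *
to((.612,-.248,.077))
"
```

```text
t 5.15 [ 0.6138 -0.249   0.0812] rpy [3.141  0.0012 2.2047] yaw 126.32 w 0.997 gf 0.0 F [0.7352 0.1619 0.3427]
(0.612, -0.248, 0.077) shift cm [ 0.19 -0.09  0.42]
```

send_rows([
  [[0.1, 0, 0.4], [0, 0, 0]],
  [[0, 0, 0], [0, 0, 0]],
])

```text
t: 5.35
ee_pos: [0.6127, -0.2476, 0.0765]
orientation: [3.141, 0.0, 2.205]
wrist_force: [0.3, 1.0, -0.7]
grip_width: 1.0
grasp_force: 0.0
```

send_rows([
  [[0, 0, 0], [0, 0, 0]],
  [[0, 0, 0], [0, 0, 0]],
  [[0, 0, 0], [0, 0, 0]],
  [[0, 0, 0], [0, 0, 0]],
  [[0, 0, 0], [0, 0, 0]],
  [[0, 0, 0], [0, 0, 0]],
  [[0, 0, 0], [0, 0, 0]],
  [[0, 0, 0], [0, 0, 0]],
  [[0, 0, 0], [0, 0, 0]],
  [[0, 0, 0], [0, 0, 0]],
], gripper=255, squeeze=50)

```text
t: 6.35
ee_pos: [0.6126, -0.2483, 0.0769]
orientation: [-3.142, 0.001, 2.204]
wrist_force: [-2.1, -0.9, 5.9]
grip_width: 0.665
grasp_force: 52.8
```

```bash
python3 -c "
from h import *
to((.612,-.248,.077))
"
```

```text
t 6.35 [ 0.6126 -0.2483  0.0769] rpy [-3.1415  0.0007  2.2044] yaw 126.3 w 0.665 gf 52.8 F [-2.099  -0.9223  5.8531]
(0.612, -0.248, 0.077) shift cm [ 0.06 -0.03 -0.01]
```

send_rows([
  [[0, 0, -0.5], [0, 0, 0]],
  [[0, 0, -1.5], [0, 0, 0]],
  [[0, 0, -1.5], [0, 0, 0]],
  [[0, 0, -1.5], [0, 0, 0]],
  [[0, 0, 0], [0, 0, 0]],
])

```text
t: 6.85
ee_pos: [0.6142, -0.2485, 0.1295]
orientation: [3.139, 0.004, 2.205]
wrist_force: [0.4, -0.6, -4.5]
grip_width: 0.664
grasp_force: 54.8
```

```bash
python3 -c "
from h import *
to((.48,-.2455,.127),(.48,-.2455,.081))
"
```

```text
t 6.85 [ 0.6142 -0.2485  0.1295] rpy [3.1389 0.0041 2.2048] yaw 126.33 w 0.664 gf 54.8 F [ 0.3674 -0.6235 -4.4503]
(0.48, -0.2455, 0.127) shift cm [  8.19 -10.64   0.19]
(0.48, -0.2455, 0.081) shift cm [ 0.02 -0.01  4.6 ]
```

send_rows([
  [[0.6, -0.8, 0], [0, 0, 0]],
  [[1.5, -2, 0], [0, 0, 0]],
  [[1.5, -2, 0], [0, 0, 0]],
  [[1.5, -2, 0], [0, 0, 0]],
  [[1.5, -2, 0], [0, 0, 0]],
  [[1, -1.2, 0], [0, 0, 0]],
  [[0.5, -0.6, 0], [0, 0, 0]],
  [[0, 0, 0], [0, 0, 0]],
  [[0, 0, 0], [0, 0, 0]],
])

```text
t: 7.75
ee_pos: [0.4801, -0.2452, 0.1263]
orientation: [3.141, 0.001, 2.205]
wrist_force: [0.5, 1.0, -4.7]
grip_width: 0.665
grasp_force: 54.7
```

```bash
python3 -c "
from h import *
to((.48,-.2455,.127),(.48,-.2455,.081))
im=imaging.read_camera('top')
for c in blobs(blue(im)):print(cen(c),cv2.boundingRect(c),ray('top',cen(c),.155))
"
```

```text
t 7.75 [ 0.4801 -0.2452  0.1263] rpy [3.141  0.0006 2.2052] yaw 126.35 w 0.665 gf 54.7 F [ 0.5346  0.9838 -4.6521]
(0.48, -0.2455, 0.127) shift cm [-0.02 -0.02 -0.07]
(0.48, -0.2455, 0.081) shift cm [ 0.  -0.   4.6]
[250.7359 248.758 ] (243, 242, 16, 15) [[0.4725 0.0999]]
[259.6123 187.1087] (253, 181, 14, 13) [[0.6091 0.0823]]
[194.1864 186.0091] (188, 180, 13, 13) [[0.6102 0.2268]]
```

send_rows([
  [[0, 0, 1], [0, 0, 0]],
  [[0, 0, 1], [0, 0, 0]],
  [[0, 0, 1], [0, 0, 0]],
  [[0, 0, 0.7], [0, 0, 0]],
  [[0, 0, 0.4], [0, 0, 0]],
  [[0, 0, 0.2], [0, 0, 0]],
  [[0, 0, 0.1], [0, 0, 0]],
  [[0, 0, 0.1], [0, 0, 0]],
  [[0, 0, 0], [0, 0, 0]],
  [[0, 0, 0], [0, 0, 0]],
])

```text
t: 8.8
ee_pos: [0.4794, -0.2454, 0.0816]
orientation: [3.141, 0.0, 2.205]
wrist_force: [0.6, -0.8, -5.0]
grip_width: 0.664
grasp_force: 54.7
```

send_rows([
  [[0, 0, 0.05], [0, 0, 0]],
  [[0, 0, 0.05], [0, 0, 0]],
  [[0, 0, 0], [0, 0, 0]],
])

```text
t: 9.1
ee_pos: [0.4796, -0.2456, 0.0808]
orientation: [3.141, 0.001, 2.205]
wrist_force: [-1.2, -1.3, 4.2]
grip_width: 0.663
grasp_force: 55.6
```

send_rows([
  [[0, 0, 0], [0, 0, 0]],
  [[0, 0, 0], [0, 0, 0]],
  [[0, 0, 0], [0, 0, 0]],
  [[0, 0, 0], [0, 0, 0]],
  [[0, 0, 0], [0, 0, 0]],
  [[0, 0, 0], [0, 0, 0]],
  [[0, 0, 0], [0, 0, 0]],
  [[0, 0, 0], [0, 0, 0]],
], gripper=0)

```text
t: 9.9
ee_pos: [0.4793, -0.2453, 0.0803]
orientation: [-3.142, 0.0, 2.205]
wrist_force: [0.1, 0.8, 0.5]
grip_width: 1.002
grasp_force: 0.0
```

send_rows([
  [[0, 0, -1], [0, 0, 0]],
  [[0, 0, -2], [0, 0, 0]],
  [[0, 0, -2], [0, 0, 0]],
  [[0, 0, -2], [0, 0, 0]],
  [[0, 0, -2], [0, 0, 0]],
  [[0, 0, -2], [0, 0, 0]],
  [[0, 0, -1], [0, 0, 0]],
  [[0, 0, 0], [0, 0, 0]],
])

```text
t: 10.7
ee_pos: [0.4799, -0.2457, 0.2018]
orientation: [3.14, 0.002, 2.205]
wrist_force: [0.7, -0.4, -0.5]
grip_width: 0.999
grasp_force: 0.0
```

```bash
python3 -c "
from h import *
to((.6135,.0824,.2),(.6135,.0824,.117))
"
```

```text
t 10.7 [ 0.4799 -0.2457  0.2018] rpy [3.1401 0.0024 2.2047] yaw 126.32 w 0.999 gf 0.0 F [ 0.6933 -0.3758 -0.5293]
(0.6135, 0.0824, 0.2) shift cm [18.52 30.19  0.19]
(0.6135, 0.0824, 0.117) shift cm [ 0.02 -0.01  8.3 ]
```

send_rows([
  [[1, 1.6, 0], [0, 0, 0]],
  [[2, 3.3, 0], [0, 0, 0]],
  [[2, 3.3, 0], [0, 0, 0]],
  [[2, 3.3, 0], [0, 0, 0]],
  [[2, 3.3, 0], [0, 0, 0]],
  [[2, 3.3, 0], [0, 0, 0]],
  [[2, 3.3, 0], [0, 0, 0]],
  [[2, 3.3, 0], [0, 0, 0]],
  [[2, 3.3, 0], [0, 0, 0]],
  [[1, 1.6, 0], [0, 0, 0]],
])

```text
t: 11.7
ee_pos: [0.6114, 0.0794, 0.1988]
orientation: [-3.141, -0.002, 2.209]
wrist_force: [0.3, 0.2, 0.2]
grip_width: 1.0
grasp_force: 0.0
```

send_rows([
  [[0.5, 0.6, 0], [0, 0, 0]],
  [[0, 0, 0], [0, 0, 0]],
  [[0, 0, 0], [0, 0, 0]],
])

```text
t: 12.0
ee_pos: [0.6125, 0.0805, 0.2001]
orientation: [-3.14, 0.001, 2.203]
wrist_force: [0.1, -0.5, 0.5]
grip_width: 1.001
grasp_force: 0.0
```

```bash
python3 -c "
from h import *
to((.6135,.0824,.2),(.6135,.0824,.117))
a=imaging.read_camera('scene')[100:260,90:330,::-1]; cv2.imwrite('pics/c4.png',np.clip(cv2.resize(a,None,fx=3,fy=3,interpolation=cv2.INTER_CUBIC).astype(float)*1.6,0,255).astype(np.uint8))
"
```

```text
t 12.0 [0.6125 0.0805 0.2001] rpy [-3.1403  0.0006  2.2027] yaw 126.2 w 1.001 gf 0.0 F [ 0.1485 -0.4902  0.5313]
(0.6135, 0.0824, 0.2) shift cm [0.1  0.19 0.01]
(0.6135, 0.0824, 0.117) shift cm [0.01 0.01 8.3 ]
```

View pics/c4.png

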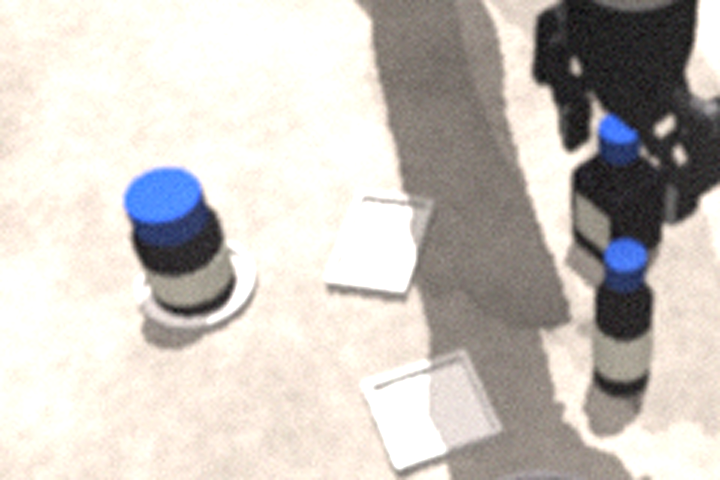

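The jar stands upright in the big tray (px ≈(153,195)), and the gripper is above the slim bottle.

send_rows([
  [[0.1, 0.2, 1], [0, 0, 0]],
  [[0, 0, 2], [0, 0, 0]],
  [[0, 0, 2], [0, 0, 0]],
  [[0, 0, 2], [0, 0, 0]],
  [[0, 0, 0.8], [0, 0, 0]],
  [[0, 0, 0.4], [0, 0, 0]],
  [[0, 0, 0.1], [0, 0, 0]],
  [[0, 0, 0], [0, 0, 0]],
  [[0, 0, 0], [0, 0, 0]],
])

```text
t: 12.95
ee_pos: [0.6145, 0.0847, 0.1181]
orientation: [3.14, 0.001, 2.205]
wrist_force: [0.1, 0.6, 0.3]
grip_width: 0.999
grasp_force: 0.0
```

send_rows([
  [[0, 0, 0], [0, 0, 0]],
  [[0, 0, 0], [0, 0, 0]],
  [[0, 0, 0], [0, 0, 0]],
  [[0, 0, 0], [0, 0, 0]],
  [[0, 0, 0], [0, 0, 0]],
  [[0, 0, 0], [0, 0, 0]],
  [[0, 0, 0], [0, 0, 0]],
  [[0, 0, 0], [0, 0, 0]],
  [[0, 0, 0], [0, 0, 0]],
  [[0, 0, 0], [0, 0, 0]],
], gripper=255, squeeze=40)

```text
t: 13.95
ee_pos: [0.614, 0.0844, 0.1175]
orientation: [-3.142, 0.0, 2.205]
wrist_force: [-1.5, -1.2, 5.4]
grip_width: 0.337
grasp_force: 39.4
```

```bash
python3 -c "
from h import *
to((.6135,.0824,.117))
"
```

```text
t 13.95 [0.614  0.0844 0.1175] rpy [-3.1416  0.0002  2.2046] yaw 126.31 w 0.337 gf 39.4 F [-1.5392 -1.18    5.3698]
(0.6135, 0.0824, 0.117) shift cm [-0.13 -0.16  0.05]
```

send_rows([
  [[0, 0, -0.5], [0, 0, 0]],
  [[0, 0, -1.5], [0, 0, 0]],
  [[0, 0, -1.5], [0, 0, 0]],
  [[0, 0, -1.5], [0, 0, 0]],
  [[0, 0, -1], [0, 0, 0]],
  [[0, 0, 0], [0, 0, 0]],
  [[0, 0, 0], [0, 0, 0]],
])

```text
t: 14.65
ee_pos: [0.6138, 0.0847, 0.1769]
orientation: [-3.141, -0.0, 2.205]
wrist_force: [-0.9, 0.2, -2.2]
grip_width: 0.333
grasp_force: 39.9
```

```bash
python3 -c "
from h import *
to((.4745,.2615,.1775),(.4745,.2615,.1215))
"
```

```text
t 14.65 [0.6138 0.0847 0.1769] rpy [-3.1412 -0.0003  2.2049] yaw 126.33 w 0.333 gf 39.9 F [-0.944   0.2409 -2.1642]
(0.4745, 0.2615, 0.1775) shift cm [22.49 -0.75 -0.06]
(0.4745, 0.2615, 0.1215) shift cm [-0.   0.   5.6]
```

send_rows([
  [[1, 0, 0], [0, 0, 0]],
  [[2.5, -0.1, 0], [0, 0, 0]],
  [[3, -0.1, 0], [0, 0, 0]],
  [[3, -0.1, 0], [0, 0, 0]],
  [[3, -0.1, 0], [0, 0, 0]],
  [[3, -0.1, 0], [0, 0, 0]],
  [[3, -0.1, 0], [0, 0, 0]],
  [[2, -0.1, 0], [0, 0, 0]],
  [[1.4, -0.1, 0], [0, 0, 0]],
  [[0.6, 0, 0], [0, 0, 0]],
])

```text
t: 15.65
ee_pos: [0.4729, 0.2625, 0.1769]
orientation: [-3.141, -0.001, 2.207]
wrist_force: [-0.0, -0.4, -2.8]
grip_width: 0.339
grasp_force: 39.8
```

send_rows([
  [[0, 0, 0], [0, 0, 0]],
  [[0, 0, 0], [0, 0, 0]],
])

```text
t: 15.85
ee_pos: [0.475, 0.2602, 0.1772]
orientation: [-3.142, 0.001, 2.204]
wrist_force: [0.1, -0.0, -1.9]
grip_width: 0.337
grasp_force: 39.8
```

```bash
python3 -c "
from h import *
to((.4745,.2615,.1775),(.4745,.2615,.1215))
for n in('scene','top'):
  im=imaging.read_camera(n)
  for c in blobs(blue(im)):
    p=cen(c)
    if n=='top' or (p[1]>100 and p[0]<420):print(n,p,cv2.boundingRect(c),ray(n,p,.202))
"
```

```text
t 15.85 [0.475  0.2602 0.1772] rpy [-3.1416  0.0007  2.2036] yaw 126.26 w 0.337 gf 39.8 F [ 0.0624 -0.0003 -1.9384]
(0.4745, 0.2615, 0.1775) shift cm [ 0.13  0.04 -0.03]
(0.4745, 0.2615, 0.1215) shift cm [0.  0.  5.6]
scene [367.723  183.8701] (362, 180, 12, 9) [[0.6834 0.2022]]
scene [143.7022 165.5677] (132, 157, 25, 19) [[ 0.5737 -0.2182]]
scene [295.9085 143.2394] (291, 139, 11, 10) [[0.5546 0.0859]]
top [250.8833 248.5701] (244, 242, 15, 15) [[0.4692 0.0979]]
top [402.7626 248.9109] (391, 237, 25, 25) [[ 0.4704 -0.2153]]
top [194.2576 185.6936] (189, 180, 12, 12) [[0.6    0.2184]]
```

send_rows([
  [[0.1, 0, 1], [0, 0, 0]],
  [[0, 0, 1.5], [0, 0, 0]],
  [[0, 0, 1.5], [0, 0, 0]],
  [[0, 0, 0.8], [0, 0, 0]],
  [[0, 0, 0.4], [0, 0, 0]],
  [[0, 0, 0.2], [0, 0, 0]],
  [[0, 0, 0.1], [0, 0, 0]],
  [[0, 0, 0], [0, 0, 0]],
  [[0, 0, 0], [0, 0, 0]],
])

```text
t: 16.85
ee_pos: [0.474, 0.2621, 0.1227]
orientation: [3.141, 0.0, 2.205]
wrist_force: [0.1, -0.5, -2.9]
grip_width: 0.338
grasp_force: 39.8
```

send_rows([
  [[0, 0, 0.05], [0, 0, 0]],
  [[0, 0, 0], [0, 0, 0]],
])

```text
t: 17.05
ee_pos: [0.4738, 0.2621, 0.1219]
orientation: [3.141, -0.0, 2.205]
wrist_force: [-1.1, -0.6, -2.1]
grip_width: 0.332
grasp_force: 39.8
```

send_rows([
  [[0, 0, 0.05], [0, 0, 0]],
  [[0, 0, 0.05], [0, 0, 0]],
  [[0, 0, 0], [0, 0, 0]],
])

```text
t: 17.35
ee_pos: [0.474, 0.262, 0.1215]
orientation: [3.141, 0.0, 2.205]
wrist_force: [-1.4, -1.8, 6.4]
grip_width: 0.336
grasp_force: 40.8
```

Contact; release, rise, and go to the square bottle.

send_rows([
  [[0, 0, 0], [0, 0, 0]],
  [[0, 0, 0], [0, 0, 0]],
  [[0, 0, 0], [0, 0, 0]],
  [[0, 0, 0], [0, 0, 0]],
  [[0, 0, 0], [0, 0, 0]],
  [[0, 0, 0], [0, 0, 0]],
  [[0, 0, 0], [0, 0, 0]],
  [[0, 0, 0], [0, 0, 0]],
  [[0, 0, 0], [0, 0, 0]],
], gripper=0)

```text
t: 18.25
ee_pos: [0.4738, 0.262, 0.1208]
orientation: [3.142, -0.0, 2.205]
wrist_force: [0.4, -0.3, -0.3]
grip_width: 1.003
grasp_force: 0.0
```

send_rows([
  [[0, 0, -1], [0, 0, 0]],
  [[0, 0, -2], [0, 0, 0]],
  [[0, 0, -2], [0, 0, 0]],
  [[0, 0, -2], [0, 0, 0]],
  [[0, 0, -1], [0, 0, 0]],
  [[0, 0, 0], [0, 0, 0]],
])

```text
t: 18.85
ee_pos: [0.4744, 0.2623, 0.2024]
orientation: [3.139, 0.0, 2.205]
wrist_force: [-0.0, 0.5, -0.2]
grip_width: 1.002
grasp_force: 0.0
```

```bash
python3 -c "
from h import *
to((.477,.1004,.2),(.477,.1004,.106))
"
```

```text
t 18.85 [0.4744 0.2623 0.2024] rpy [3.1387 0.0001 2.2047] yaw 126.32 w 1.002 gf 0.0 F [-0.0365  0.5126 -0.2353]
(0.477, 0.1004, 0.2) shift cm [-13.2   -9.39   0.21]
(0.477, 0.1004, 0.106) shift cm [ 0.   -0.03  9.4 ]
```

send_rows([
  [[-1, -0.7, 0], [0, 0, 0]],
  [[-2.2, -1.6, 0], [0, 0, 0]],
  [[-2.5, -1.8, 0], [0, 0, 0]],
  [[-2.5, -1.8, 0], [0, 0, 0]],
  [[-2.5, -1.8, 0], [0, 0, 0]],
  [[-1.5, -1, 0], [0, 0, 0]],
  [[-1, -0.7, 0], [0, 0, 0]],
  [[0, 0, 0], [0, 0, 0]],
  [[0, 0, 0], [0, 0, 0]],
])

```text
t: 19.75
ee_pos: [0.476, 0.1004, 0.2004]
orientation: [-3.141, -0.001, 2.205]
wrist_force: [-0.3, 0.3, 0.3]
grip_width: 1.001
grasp_force: 0.0
```

```bash
python3 -c "
from h import *
to((.477,.1004,.2),(.477,.1004,.106))
a=imaging.read_camera('scene')[100:260,250:450,::-1]; cv2.imwrite('pics/c5.png',np.clip(cv2.resize(a,None,fx=3,fy=3,interpolation=cv2.INTER_CUBIC).astype(float)*1.6,0,255).astype(np.uint8))
"
```

```text
t 19.75 [0.476  0.1004 0.2004] rpy [-3.1412 -0.0005  2.2049] yaw 126.33 w 1.001 gf 0.0 F [-0.3126  0.3183  0.3133]
(0.477, 0.1004, 0.2) shift cm [-0.06  0.08  0.04]
(0.477, 0.1004, 0.106) shift cm [-0.   0.   9.4]
```

View pics/c5.png

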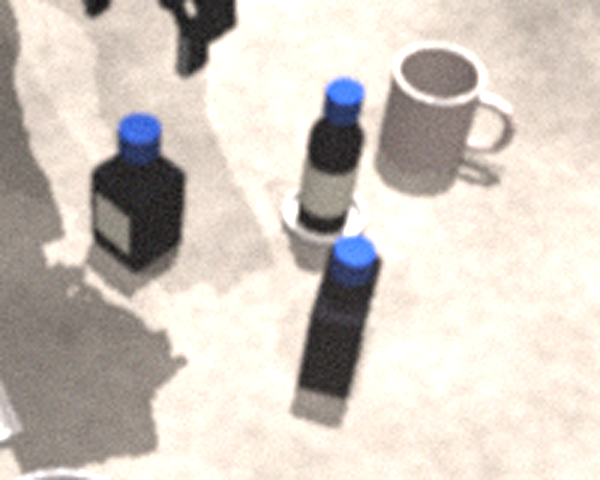

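The slim bottle stands in its tray (px ≈(360,170)). The square bottle is free below the gripper.

send_rows([
  [[0, 0.1, 1], [0, 0, 0]],
  [[0, 0, 2], [0, 0, 0]],
  [[0, 0, 2], [0, 0, 0]],
  [[0, 0, 2], [0, 0, 0]],
  [[0, 0, 1.5], [0, 0, 0]],
  [[0, 0, 0.7], [0, 0, 0]],
  [[0, 0, 0.2], [0, 0, 0]],
  [[0, 0, 0], [0, 0, 0]],
  [[0, 0, 0], [0, 0, 0]],
])

```text
t: 20.7
ee_pos: [0.4774, 0.1008, 0.1073]
orientation: [3.141, 0.0, 2.205]
wrist_force: [-0.2, -0.2, -0.9]
grip_width: 1.002
grasp_force: 0.0
```

send_rows([
  [[0, 0, 0], [0, 0, 0]],
  [[0, 0, 0], [0, 0, 0]],
  [[0, 0, 0], [0, 0, 0]],
  [[0, 0, 0], [0, 0, 0]],
  [[0, 0, 0], [0, 0, 0]],
  [[0, 0, 0], [0, 0, 0]],
  [[0, 0, 0], [0, 0, 0]],
  [[0, 0, 0], [0, 0, 0]],
  [[0, 0, 0], [0, 0, 0]],
  [[0, 0, 0], [0, 0, 0]],
], gripper=255, squeeze=60)

```text
t: 21.7
ee_pos: [0.4769, 0.1003, 0.1072]
orientation: [3.142, -0.0, 2.204]
wrist_force: [-2.3, -1.5, 6.3]
grip_width: 0.376
grasp_force: 58.9
```

```bash
python3 -c "
from h import *
to((.477,.1004,.106))
"
```

```text
t 21.7 [0.4769 0.1003 0.1072] rpy [ 3.1415 -0.      2.2045] yaw 126.31 w 0.376 gf 58.9 F [-2.342  -1.4712  6.2621]
(0.477, 0.1004, 0.106) shift cm [-0.    0.01  0.12]
```

send_rows([
  [[0, 0, -0.5], [0, 0, 0]],
  [[0, 0, -1.5], [0, 0, 0]],
  [[0, 0, -1.5], [0, 0, 0]],
  [[0, 0, -1.5], [0, 0, 0]],
  [[0, 0, -1], [0, 0, 0]],
  [[0, 0, 0], [0, 0, 0]],
  [[0, 0, 0], [0, 0, 0]],
])

```text
t: 22.4
ee_pos: [0.4768, 0.1006, 0.1665]
orientation: [-3.141, -0.0, 2.205]
wrist_force: [-0.4, -0.5, -3.1]
grip_width: 0.379
grasp_force: 60.1
```

```bash
python3 -c "
from h import *
to((.63,-.0648,.167),(.63,-.0648,.1112))
"
```

```text
t 22.4 [0.4768 0.1006 0.1665] rpy [-3.1414 -0.0001  2.2049] yaw 126.33 w 0.379 gf 60.1 F [-0.4052 -0.5033 -3.0593]
(0.63, -0.0648, 0.167) shift cm [-22.4    2.54  -0.05]
(0.63, -0.0648, 0.1112) shift cm [-0.    0.    5.58]
```

send_rows([
  [[-1, 0.1, 0], [0, 0, 0]],
  [[-2.4, 0.2, 0], [0, 0, 0]],
  [[-3, 0.3, 0], [0, 0, 0]],
  [[-3, 0.4, 0], [0, 0, 0]],
  [[-3, 0.4, 0], [0, 0, 0]],
  [[-3, 0.4, 0], [0, 0, 0]],
  [[-3, 0.3, 0], [0, 0, 0]],
  [[-2, 0.2, 0], [0, 0, 0]],
  [[-1.4, 0.2, 0], [0, 0, 0]],
  [[-0.6, 0, 0], [0, 0, 0]],
])

```text
t: 23.4
ee_pos: [0.6303, -0.0667, 0.1659]
orientation: [-3.14, -0.0, 2.203]
wrist_force: [-0.1, -0.0, -3.0]
grip_width: 0.382
grasp_force: 60.1
```

send_rows([
  [[0, 0, 0], [0, 0, 0.06]],
  [[0, 0, 0], [0, 0, 0.09]],
  [[0, 0, 0], [0, 0, 0.09]],
  [[0, 0, 0], [0, 0, 0.08]],
  [[0, 0, 0], [0, 0, 0.04]],
  [[0, 0, 0], [0, 0, 0]],
  [[0, 0, 0], [0, 0, 0]],
])

```text
t: 24.1
ee_pos: [0.6295, -0.0645, 0.1666]
orientation: [-3.141, -0.0, 1.847]
wrist_force: [0.6, -0.1, -2.8]
grip_width: 0.372
grasp_force: 60.1
```

```bash
python3 -c "
from h import *
to((.63,-.0648,.167),(.63,-.0648,.1112))
a=imaging.read_camera('scene')[110:290,150:350,::-1]; cv2.imwrite('pics/c6.png',np.clip(cv2.resize(a,None,fx=3,fy=3,interpolation=cv2.INTER_CUBIC).astype(float)*1.6,0,255).astype(np.uint8))
"
```

```text
t 24.1 [ 0.6295 -0.0645  0.1666] rpy [-3.1411 -0.0004  1.8469] yaw 105.82 w 0.372 gf 60.1 F [ 0.6354 -0.095  -2.8308]
(0.63, -0.0648, 0.167) shift cm [-0.04  0.04 -0.04]
(0.63, -0.0648, 0.1112) shift cm [-0.    0.    5.58]
```

View pics/c6.png

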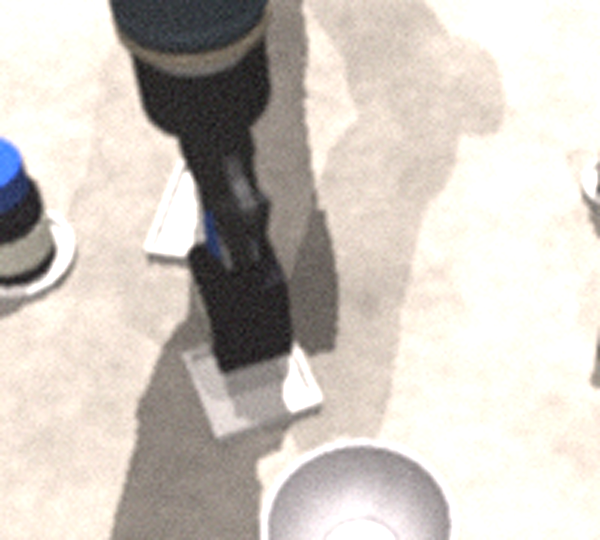

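```bash
python3 -c "
from h import *
for s,z in(([(217,368),(292,352)],.06),([(222,437),(322,403)],.012)):
  w=ray('scene',np.array(s)/3+[150,110],z);d=w[1]-w[0];print(w,np.degrees(np.arctan2(d[1],d[0])),np.linalg.norm(d))
"
```

```text
[[ 0.6539 -0.0857]
 [ 0.6477 -0.0319]] 96.59033762441712 0.05413918212770002
[[ 0.681  -0.0891]
 [ 0.6622 -0.0144]] 104.12224723778485 0.076998652959578
```

The bottle hangs over the tray, but its lower edge (crop (217,368)-(292,352)) lies at about 7° against the tray's 15°; turn back 0.13 rad and lower partway.

send_rows([
  [[0, 0, 0], [0, 0, -0.06]],
  [[0, 0, 1], [0, 0, -0.07]],
  [[0, 0, 1.5], [0, 0, 0]],
  [[0, 0, 1], [0, 0, 0]],
  [[0, 0, 0.5], [0, 0, 0]],
  [[0, 0, 0], [0, 0, 0]],
  [[0, 0, 0], [0, 0, 0]],
])

```text
t: 24.85
ee_pos: [0.6301, -0.0652, 0.1271]
orientation: [3.141, 0.0, 1.975]
wrist_force: [0.1, -0.3, -2.8]
grip_width: 0.374
grasp_force: 60.1
```

```bash
python3 -c "
from h import *
to((.63,-.0648,.1112))
s=imaging.read_camera('scene')[190:270,205:275,::-1];t=imaging.read_camera('top')[160:240,280:350,::-1]
f=lambda a,g:np.clip(cv2.resize(a,None,fx=5.5,fy=5.5,interpolation=cv2.INTER_CUBIC).astype(float)*g,0,255).astype(np.uint8)
cv2.imwrite('pics/c7.png',np.hstack([f(s,2),f(t,2.2)]))
"
```

```text
t 24.85 [ 0.6301 -0.0652  0.1271] rpy [3.1413 0.0003 1.9749] yaw 113.15 w 0.374 gf 60.1 F [ 0.1464 -0.3419 -2.8109]
(0.63, -0.0648, 0.1112) shift cm [0.04 0.01 1.59]
```

View pics/c7.png

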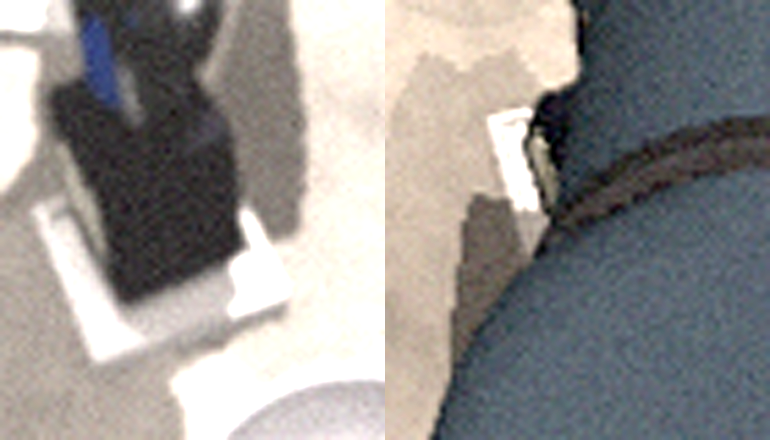

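```bash
python3 -c "
from h import *
for s,z in(([(125,303),(243,248)],.02),([(97,360),(288,298)],.006),([(97,360),(288,298)],.0),([(97,360),(288,298)],.012)):
  w=ray('scene',np.array(s)/5.5+[205,190],z);d=w[1]-w[0];a=np.arctan2(d[1],d[0]);print(w,np.degrees(a),np.linalg.norm(d),w.mean(0)-[np.sin(a)*(.028 if z==.02 else .041),-np.cos(a)*(.028 if z==.02 else .041)])
"
```

```text
[[ 0.6601 -0.0788]
 [ 0.6404 -0.0299]] 111.92429904003286 0.05272906772357324 [ 0.6243 -0.0648]
[[ 0.6761 -0.0924]
 [ 0.6578 -0.0142]] 103.19087805838224 0.08038130388379726 [ 0.6271 -0.0627]
[[ 0.6723 -0.0929]
 [ 0.6538 -0.0141]] 103.19087805838225 0.0809774882076078 [ 0.6231 -0.0628]
[[ 0.68   -0.092 ]
 [ 0.6618 -0.0143]] 103.19087805838224 0.07978511955998673 [ 0.631  -0.0625]
```

Bottle and tray agree to a few degrees and mm, so set it down with a small correction.

send_rows([
  [[0, 0.2, 0], [0, 0, 0.05]],
  [[0, 0, 0.6], [0, 0, 0]],
  [[0, 0, 0.5], [0, 0, 0]],
  [[0, 0, 0.3], [0, 0, 0]],
  [[0, 0, 0.1], [0, 0, 0]],
  [[0, 0, 0.05], [0, 0, 0]],
  [[0, 0, 0], [0, 0, 0]],
])

```text
t: 25.65
ee_pos: [0.6316, -0.0644, 0.1114]
orientation: [3.142, 0.0, 1.925]
wrist_force: [-0.6, 0.9, -2.6]
grip_width: 0.375
grasp_force: 60.4
```

send_rows([
  [[0, 0, 0.05], [0, 0, 0]],
  [[0, 0, 0], [0, 0, 0]],
])

```text
t: 25.85
ee_pos: [0.6317, -0.0645, 0.1114]
orientation: [3.141, 0.0, 1.925]
wrist_force: [-3.1, 0.6, 5.0]
grip_width: 0.378
grasp_force: 60.9
```

send_rows([
  [[0, 0, 0], [0, 0, 0]],
  [[0, 0, 0], [0, 0, 0]],
  [[0, 0, 0], [0, 0, 0]],
  [[0, 0, 0], [0, 0, 0]],
  [[0, 0, 0], [0, 0, 0]],
  [[0, 0, 0], [0, 0, 0]],
  [[0, 0, 0], [0, 0, 0]],
  [[0, 0, 0], [0, 0, 0]],
  [[0, 0, 0], [0, 0, 0]],
], gripper=0)

```text
t: 26.75
ee_pos: [0.6317, -0.0643, 0.1108]
orientation: [3.142, 0.0, 1.925]
wrist_force: [-0.3, -0.4, -0.3]
grip_width: 0.997
grasp_force: 0.0
```

send_rows([
  [[0, 0, -1], [0, 0, 0]],
  [[0, 0, -2], [0, 0, 0]],
  [[0, 0, -2], [0, 0, 0]],
  [[0, 0, -2], [0, 0, 0]],
  [[0, 0, -1.5], [0, 0, 0]],
  [[0, 0, 0], [0, 0, -0.13]],
  [[0, 0, 0], [0, 0, -0.14]],
  [[0, 0, 0], [0, 0, -0.14]],
  [[0, 0, 0], [0, 0, -0.14]],
  [[0, 0, 0], [0, 0, -0.13]],
])

```text
t: 27.75
ee_pos: [0.6318, -0.0645, 0.1967]
orientation: [3.141, 0.001, 2.61]
wrist_force: [-1.5, -0.0, -1.4]
grip_width: 1.002
grasp_force: 0.0
```

send_rows([
  [[0, 0, 0], [0, 0, 0]],
  [[0, 0, 0], [0, 0, 0]],
])

```text
t: 27.95
ee_pos: [0.6317, -0.0646, 0.1963]
orientation: [3.141, 0.0, 2.601]
wrist_force: [0.5, 0.9, -0.5]
grip_width: 1.001
grasp_force: 0.0
```

```bash
python3 -c "
from h import *
to((.619,.231,.2),(.619,.231,.105))
"
```

```text
t 27.95 [ 0.6317 -0.0646  0.1963] rpy [3.1413 0.0005 2.6006] yaw 149.0 w 1.001 gf 0.0 F [ 0.4743  0.9075 -0.4604]
(0.619, 0.231, 0.2) shift cm [16.31 24.68 -0.37]
(0.619, 0.231, 0.105) shift cm [ 0.  -0.   9.5]
```

send_rows([
  [[1, 1.5, -0.1], [0, 0, 0]],
  [[1.7, 2.6, -0.1], [0, 0, 0]],
  [[2, 3, -0.1], [0, 0, 0]],
  [[2, 3, 0], [0, 0, 0]],
  [[2, 3, 0], [0, 0, 0]],
  [[2, 3, 0], [0, 0, 0]],
  [[2, 3, 0], [0, 0, 0]],
  [[1.6, 2.6, 0], [0, 0, 0]],
  [[1.3, 2, 0], [0, 0, 0]],
  [[0.7, 1, 0], [0, 0, 0]],
])

```text
t: 28.95
ee_pos: [0.6166, 0.2358, 0.1987]
orientation: [3.141, -0.001, 2.607]
wrist_force: [-0.1, -0.2, -0.2]
grip_width: 1.002
grasp_force: 0.0
```

send_rows([
  [[0, 0, 0], [0, 0, 0]],
  [[0, 0, 0], [0, 0, 0]],
])

```text
t: 29.15
ee_pos: [0.6179, 0.2303, 0.1988]
orientation: [-3.141, 0.001, 2.604]
wrist_force: [0.2, -1.0, 0.1]
grip_width: 0.997
grasp_force: 0.0
```

```bash
python3 -c "
from h import *
to((.619,.231,.2),(.619,.231,.105))
a=imaging.read_camera('scene')[130:270,200:420,::-1]; cv2.imwrite('pics/c8.png',np.clip(cv2.resize(a,None,fx=3.5,fy=3.5,interpolation=cv2.INTER_CUBIC).astype(float)*1.6,0,255).astype(np.uint8))
"
```

```text
t 29.15 [0.6179 0.2303 0.1988] rpy [-3.1407  0.0006  2.6036] yaw 149.17 w 0.997 gf 0.0 F [ 0.2345 -1.0331  0.1407]
(0.619, 0.231, 0.2) shift cm [-0.06  0.12 -0.12]
(0.619, 0.231, 0.105) shift cm [0.01 0.01 9.5 ]
```

View pics/c8.png

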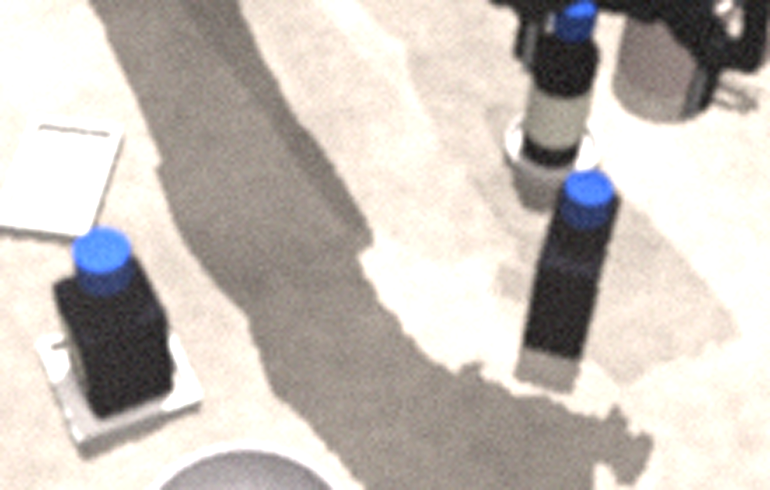

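The square bottle sits in its tray (px ≈(232,240)), inside the rim and aligned with it. Now the flat bottle.

send_rows([
  [[0, 0.1, 1], [0, 0, 0]],
  [[0, 0, 2], [0, 0, 0]],
  [[0, 0, 2], [0, 0, 0]],
  [[0, 0, 2], [0, 0, 0]],
  [[0, 0, 1.5], [0, 0, 0]],
  [[0, 0, 0.7], [0, 0, 0]],
  [[0, 0, 0.2], [0, 0, 0]],
  [[0, 0, 0], [0, 0, 0]],
  [[0, 0, 0], [0, 0, 0]],
])

```text
t: 30.1
ee_pos: [0.6189, 0.2321, 0.1056]
orientation: [3.141, 0.001, 2.604]
wrist_force: [-0.3, 0.7, 0.9]
grip_width: 0.999
grasp_force: 0.0
```

send_rows([
  [[0, 0, 0], [0, 0, 0]],
  [[0, 0, 0], [0, 0, 0]],
  [[0, 0, 0], [0, 0, 0]],
  [[0, 0, 0], [0, 0, 0]],
  [[0, 0, 0], [0, 0, 0]],
  [[0, 0, 0], [0, 0, 0]],
  [[0, 0, 0], [0, 0, 0]],
  [[0, 0, 0], [0, 0, 0]],
  [[0, 0, 0], [0, 0, 0]],
  [[0, 0, 0], [0, 0, 0]],
], gripper=255, squeeze=60)

```text
t: 31.1
ee_pos: [0.6185, 0.2321, 0.1052]
orientation: [3.141, 0.0, 2.605]
wrist_force: [-2.0, -0.7, 5.8]
grip_width: 0.331
grasp_force: 59.1
```

```bash
python3 -c "
from h import *
to((.619,.231,.105))
"
```

```text
t 31.1 [0.6185 0.2321 0.1052] rpy [3.1413 0.0002 2.6048] yaw 149.24 w 0.331 gf 59.1 F [-1.987  -0.6687  5.8052]
(0.619, 0.231, 0.105) shift cm [-0.1  -0.07  0.02]
```

send_rows([
  [[0, 0, -0.5], [0, 0, 0]],
  [[0, 0, -1.5], [0, 0, 0]],
  [[0, 0, -1.5], [0, 0, 0]],
  [[0, 0, -1.5], [0, 0, 0]],
  [[0, 0, -1], [0, 0, 0]],
  [[0, 0, 0], [0, 0, -0.08]],
  [[0, 0, 0], [0, 0, -0.09]],
  [[0, 0, 0], [0, 0, 0]],
  [[0, 0, 0], [0, 0, 0]],
])

```text
t: 32.0
ee_pos: [0.6182, 0.232, 0.1644]
orientation: [-3.141, -0.001, 2.772]
wrist_force: [-0.8, 0.6, -4.7]
grip_width: 0.328
grasp_force: 59.6
```

```bash
python3 -c "
from h import *
to((.4545,-.095,.1655),(.4545,-.095,.1092))
"
```

```text
t 32.0 [0.6182 0.232  0.1644] rpy [-3.1411 -0.0007  2.772 ] yaw 158.83 w 0.328 gf 59.6 F [-0.8284  0.6253 -4.6691]
(0.4545, -0.095, 0.1655) shift cm [  3.45 -36.4   -0.09]
(0.4545, -0.095, 0.1092) shift cm [-0.    0.    5.63]
```

send_rows([
  [[0.1, -1, 0], [0, 0, 0]],
  [[0.2, -2, 0], [0, 0, 0]],
  [[0.3, -3, 0], [0, 0, 0]],
  [[0.3, -3, 0], [0, 0, 0]],
  [[0.3, -3, 0], [0, 0, 0]],
  [[0.3, -3, 0], [0, 0, 0]],
  [[0.3, -3, 0], [0, 0, 0]],
  [[0.3, -3, 0], [0, 0, 0]],
  [[0.3, -3, 0], [0, 0, 0]],
  [[0.3, -3, 0], [0, 0, 0]],
])

```text
t: 33.0
ee_pos: [0.4952, -0.0118, 0.165]
orientation: [-3.141, 0.0, 2.773]
wrist_force: [0.4, -0.4, -3.4]
grip_width: 0.328
grasp_force: 59.7
```

send_rows([
  [[0.3, -3, 0], [0, 0, 0]],
  [[0.2, -3, 0], [0, 0, 0]],
  [[0.2, -2, 0], [0, 0, 0]],
  [[0, -1, 0], [0, 0, 0]],
  [[0, -0.4, 0], [0, 0, 0]],
  [[0, 0, 0], [0, 0, 0]],
  [[0, 0, 0], [0, 0, 0]],
])

```text
t: 33.7
ee_pos: [0.4567, -0.0945, 0.1648]
orientation: [3.141, 0.0, 2.776]
wrist_force: [1.0, 0.2, -3.7]
grip_width: 0.333
grasp_force: 59.8
```

```bash
python3 -c "
from h import *
to((.4545,-.095,.1655),(.4545,-.095,.1092))
s=imaging.read_camera('scene')[110:220,170:260,::-1]
cv2.imwrite('pics/c9.png',np.clip(cv2.resize(s,None,fx=5,fy=5,interpolation=cv2.INTER_CUBIC).astype(float)*1.8,0,255).astype(np.uint8))
"
```

```text
t 33.7 [ 0.4567 -0.0945  0.1648] rpy [3.1411 0.0002 2.7758] yaw 159.04 w 0.333 gf 59.8 F [ 0.9663  0.2345 -3.7192]
(0.4545, -0.095, 0.1655) shift cm [ 0.18 -0.13 -0.07]
(0.4545, -0.095, 0.1092) shift cm [ 0.   -0.    5.63]
```

View pics/c9.png

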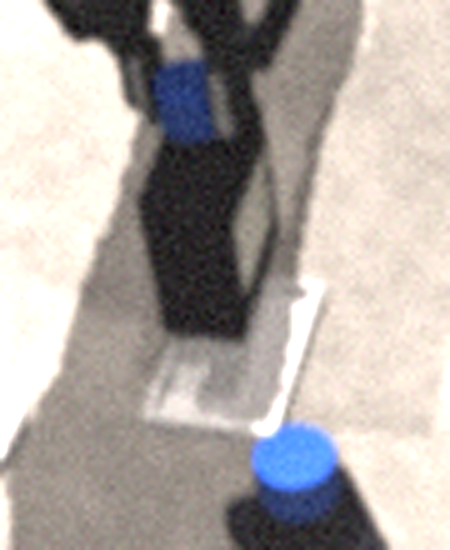

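```bash
python3 -c "
from h import *
for s,z,h in(([(165,333),(245,338)],.0596,.038),([(145,418),(275,433)],.006,.051)):
  w=ray('scene',np.array(s)/5+[170,110],z);d=w[1]-w[0];a=np.arctan2(d[1],d[0]);print(w,np.degrees(a),np.linalg.norm(d),w.mean(0)-h*np.array([np.sin(a),-np.cos(a)]))
"
```

```text
[[ 0.4857 -0.122 ]
 [ 0.4943 -0.0849]] 76.88675812257144 0.03812979142987087 [ 0.453  -0.0948]
[[ 0.4903 -0.1398]
 [ 0.509  -0.0776]] 73.24547257467871 0.0650404297305767 [ 0.4508 -0.094 ]
```

The bottle hangs over the oblong tray, within about 4° and 2 mm; correct and set it down.

send_rows([
  [[0.2, -0.1, 0.5], [0, 0, 0.06]],
  [[0, 0, 1.2], [0, 0, 0]],
  [[0, 0, 1.5], [0, 0, 0]],
  [[0, 0, 1], [0, 0, 0]],
  [[0, 0, 0.7], [0, 0, 0]],
  [[0, 0, 0.4], [0, 0, 0]],
  [[0, 0, 0.1], [0, 0, 0]],
  [[0, 0, 0], [0, 0, 0]],
  [[0, 0, 0], [0, 0, 0]],
])

```text
t: 34.65
ee_pos: [0.4542, -0.0957, 0.1112]
orientation: [3.141, 0.001, 2.715]
wrist_force: [-0.3, 0.2, -2.8]
grip_width: 0.332
grasp_force: 59.8
```

send_rows([
  [[0, 0, 0.05], [0, 0, 0]],
  [[0, 0, 0.05], [0, 0, 0]],
  [[0, 0, 0], [0, 0, 0]],
])

```text
t: 34.95
ee_pos: [0.4539, -0.0957, 0.1099]
orientation: [3.142, 0.0, 2.715]
wrist_force: [0.6, -0.5, -3.5]
grip_width: 0.328
grasp_force: 59.8
```

send_rows([
  [[0, 0, 0.05], [0, 0, 0]],
  [[0, 0, 0.05], [0, 0, 0]],
  [[0, 0, 0], [0, 0, 0]],
])

```text
t: 35.25
ee_pos: [0.454, -0.0958, 0.1091]
orientation: [3.142, 0.0, 2.715]
wrist_force: [-2.1, -0.9, 3.8]
grip_width: 0.329
grasp_force: 60.7
```

send_rows([
  [[0, 0, 0], [0, 0, 0]],
  [[0, 0, 0], [0, 0, 0]],
  [[0, 0, 0], [0, 0, 0]],
  [[0, 0, 0], [0, 0, 0]],
  [[0, 0, 0], [0, 0, 0]],
  [[0, 0, 0], [0, 0, 0]],
  [[0, 0, 0], [0, 0, 0]],
  [[0, 0, 0], [0, 0, 0]],
  [[0, 0, 0], [0, 0, 0]],
], gripper=0)

```text
t: 36.15
ee_pos: [0.4539, -0.0957, 0.1088]
orientation: [-3.142, -0.0, 2.715]
wrist_force: [-0.0, -0.4, 1.1]
grip_width: 1.002
grasp_force: 0.0
```

send_rows([
  [[0, 0, -1], [0, 0, 0]],
  [[0, 0, -2], [0, 0, 0]],
  [[0, 0, -2], [0, 0, 0]],
  [[0, 0, -2], [0, 0, 0]],
  [[0, 0, -2], [0, 0, 0]],
  [[0, 0, -1], [0, 0, 0]],
  [[0, 2, 0], [0, 0, 0]],
  [[0, 3, 0], [0, 0, 0]],
  [[0, 3, 0], [0, 0, 0]],
  [[0, 3, 0], [0, 0, 0]],
])

```text
t: 37.15
ee_pos: [0.4997, 0.0054, 0.209]
orientation: [-3.142, -0.0, 2.714]
wrist_force: [-0.1, 0.2, 0.1]
grip_width: 1.002
grasp_force: 0.0
```

send_rows([
  [[0, 3, 0], [0, 0, 0]],
  [[0, 3, 0], [0, 0, 0]],
  [[0, 2, 0], [0, 0, 0]],
  [[0, 1, 0], [0, 0, 0]],
  [[0, 0, 0], [0, 0, 0]],
  [[0, 0, 0], [0, 0, 0]],
])

```text
t: 37.75
ee_pos: [0.5362, 0.0852, 0.2087]
orientation: [-3.141, -0.0, 2.714]
wrist_force: [0.3, 0.1, -0.7]
grip_width: 1.001
grasp_force: 0.0
```

```bash
python3 -c "
from h import *
to()
a=imaging.read_camera('scene')[100:310,110:430,::-1]; cv2.imwrite('pics/c10.png',np.clip(cv2.resize(a,None,fx=2.5,fy=2.5,interpolation=cv2.INTER_CUBIC).astype(float)*1.6,0,255).astype(np.uint8))
"
```

```text
t 37.75 [0.5362 0.0852 0.2087] rpy [-3.1406 -0.0002  2.7139] yaw 155.5 w 1.001 gf 0.0 F [ 0.281   0.0564 -0.6767]
```

View pics/c10.png

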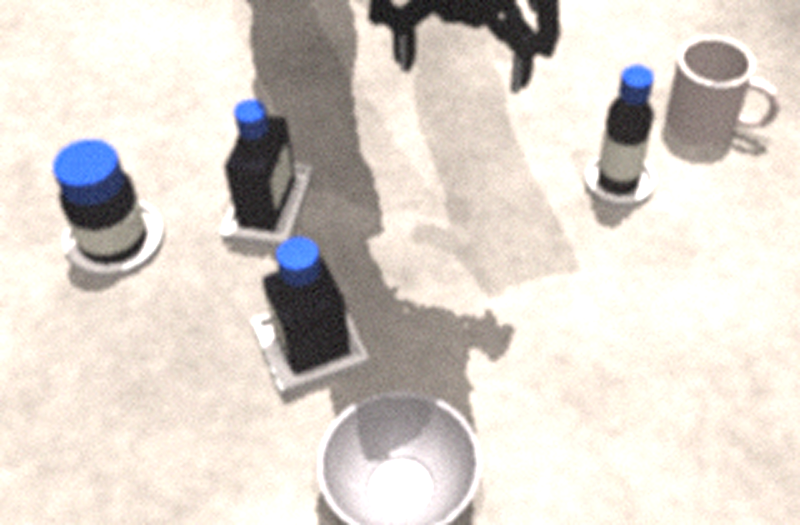

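All four bottles stand upright inside their matching trays (crop px: jar (100,230), flat (265,200), square (310,340), slim (620,170)). The mug and bowl haven't moved.

```bash
python3 -c "
from bench import robot
print(robot.sign_off())"
```

```text
the job is handed in; nothing more can be done
None
```

All four bottles were set down upright in their matching trays, the mug and bowl were left where they were, and the job was handed in at about 38 s of the 112 s allowed.

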